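# Untangle the rigging hook from its link and bin both

### The arm

A 6-joint arm with a two-finger parallel gripper is mounted at the origin on the work surface. World frame = base frame: x ahead of the robot, y to its left, z up, the work surface at z = 0. Lengths are in m, angles in rad, forces in N, time in s.
With the tool pointing down it reaches from about 0.3 to 0.875 m from the base axis. Payload 6.4 kg.
Tool frame: the origin (TCP) lies at the very end of the fingers, on their centre line; the grasp point (between the pads) lies tcp_to_grasp behind it (tcp_to_grasp is the distance from the TCP to the grasp point, in m); z points along the fingers, y is the direction in which the jaws open and shut (so a half turn about z gives the same grasp; the last joint's range is limited). The gripper opens to 85 mm and grips with 20 to 120 N. Pads are 22 mm wide; open, the fingers measure 114 mm over their backs; the gripper's body (76 mm by 85 mm) begins 54 mm behind the grasp point. The pads swing forward as they close: fully open they stand 13 mm farther back than shut.
Start: joints at [-1.388, 0.181, 1.607, -0, 1.354, -0.206], TCP at [0.218, -0.532, 0.231] pointing down, gripper open.
Joint ranges: [-2.99, 2.99], [-0.89, 2.07], [0.3, 2.58], [-1.14, 4.28], [0, 2.63], [-3.12, 3.12]. Speed limits (rad/s): [2.57, 2.57, 3.01, 3.14, 3.14, 3.14].

### API

Orientations are given as a unit quaternion [w, x, y, z].
In Python, from bench import get_obs, camera, hand_in, tcp_to_grasp gives the robot as it stands.
- The arm moves only by the shell command python3 -m inch 'ROWS' [OPENING]. ROWS is JSON, a list of rows, each an object with "delta_pos": the shift along the tool's x, y, z in cm, a list of three; "rotation": the turn, a rotation vector about the tool's x, y, z in rad, a list of three. In form: [{"delta_pos": [x, y, z], "rotation": [rx, ry, rz]}, ...]. A call has 1 to 10 rows; each row shifts and turns the commanded pose from where the row before left it, along the tool's axes as they then stand; what a row does not reach is not made up. A row lasts 1/10 s, in which the tool goes at most 50 mm and 8.59 degrees, less where a joint would pass 70% of its speed; a pose out of reach is approached as far as the arm can. A call is refused whole if a number of a shift passes 5 or a number of a turn 0.15, either way. A call with a gripper value outside its range is refused whole. OPENING is the finger opening in cm, from 0 to 8.54, set as the call begins (- or left out, the last holds). The fingers move at their own pace and stop on an object; the grip force is fixed at half the most. Time passes only in rows, so rows that do not move let the fingers close. It gives the time, the measured TCP pose, the force and the opening at its end, in the units of the state.
- get_obs(): the state, without advancing time (a new reading comes with each control period).
- camera(name): name is "scene" or "top" or "wrist"; returns a dict with "color" (480x640x3 uint8, red, green, blue), "vfov" (degrees; the focal length in pixels is half the picture's height over the tangent of half this angle, whatever the lens; pixels are square), "cx", "cy" (the principal point, pixels), "eye" and "orientation" of the camera in the world; the wrist camera has in their place "T_tool_cam" (4x4, takes a point from camera to tool coordinates, whose origin is the TCP and whose axes are the flange's). Camera axes: x right, y down, z forward; pixel columns grow to the right and rows downward; lengths in m; the calibration is good to about 2 mm. A picture is of the moment at which its call begins: read the wrist's pose just before it. There is no depth.
- hand_in(): hands the job in, once; it reports no verdict.
The state is a dict: "time_s": time; "q": joint angles; "dq": joint speeds; "joint_efforts": joint torques, N m; "eef_pos": TCP position; "eef_rot": TCP orientation; "wrist_force": force on the tool from outside, world axes, zero at the start; "torque": the same for the moment, N m; "opening": opening from 0.0 (shut) to 1.0 (fully open).
Only numpy, scipy, OpenCV 4.12 (cv2) and the standard library are available. Lean on these libraries where they do the work, as an engineer would, in place of code of your own. Each camera call takes 0.05 s, during which the arm holds its last target.

### The job

Tidy the stand's rigging fittings off the drinks counter: the T-hook that is caught in the long link cannot be lifted straight out, because its foot lies crosswise under the link's side bars. Twist the hook a quarter turn so that its foot lines up with the link, lift the two apart, then put the hook in the square bin and lay the link flat and right way up in the oblong bin, and let go of both.

Things in the scene. Friction and masses are not known exactly. Their poses are not given: they have to be found in the camera images.
- hook: Steel T-hook, upright in the link, 0.25 kg (a twin stands free elsewhere). Origin: centre of the foot's underside, z up; sizes mm. Foot 70 (x) x 24 (y) x 10 high, at start 70-110 deg across the link's x, ends under its side bars. Stem 12 dia, to 40 high. On top a bow handle, 72 wide, in the x-z plane; its straight 10 mm top bar runs along x, -24 to 24, axis 71 high: grip it across y.
- link: Long steel link of 10 mm round bar around the hook's stem, loose, 0.18 kg. Origin: mid underside; x along its length, z up; mm. 124 (x) x 64 (y) x 25 high. Straight side bars x -40 to 40 at y = +-27, axes 20 high, undersides 15: the foot turns freely below. Ends dip to the counter. Opening 44 x 104: the foot passes if aligned to 10 deg, 4 mm. Grip one side bar, or both, across y.
- square_bin: The square grey bin, fixed to the counter, open on top: 140 x 140 x 45 high outside, walls and floor 5 thick. Origin: centre of its underside, on the counter; x, y along its sides. It may stand on the left or right.
- long_bin: The oblong grey bin, fixed to the counter, open on top: 200 (along its x) x 140 (along its y) x 45 high outside, walls and floor 5 thick. Origin: centre of its underside, on the counter. It may stand on the left or right.
Mind the look-alikes: they are no part of the job. Leave any blue look-alike of the link alone. Leave any purple look-alike of the square_bin alone.

How it is judged:
By the outcome, as a careful person would: the job done as asked, in the order asked, and still so for the second after the job is handed in, with the robot touching nothing.
It also fails if it takes over 61 s, if anything falls off the work surface, if the arm or the gripper's body presses on something with over 40 N, if the wrist force passes 120 N, or if a joint passes its speed limit or range.

## Working session

There is one attempt and no reset: what is moved stays moved. The work goes in short steps, Python scripts to look and compute and a shell command to move; the robot and the scene stay as the last step left them, time stands still between calls to the robot, and variables do not carry over. Pictures are saved under pics/ and viewed, and the job is handed in when it is done.

```bash
ls; mkdir -p pics
python3 - <<'E'
from bench import get_obs,camera,tcp_to_grasp
import cv2
print(tcp_to_grasp); o=get_obs(); print(o)
for n in ("scene","top","wrist"):
    c=camera(n); cv2.imwrite(f"pics/{n}0.png",c["color"][:,:,::-1]); print({k:v for k,v in c.items() if k!="color"})
E
```

```text
pics
0.0187
{'time_s': 0.0, 'q': array([-1.38831921e+00,  1.81535487e-01,  1.60799923e+00,  9.91872675e-06,
        1.35378332e+00, -2.06281002e-01]), 'dq': array([ 0.00098077, -0.00024508, -0.00108359,  0.00183323, -0.00113389,
       -0.00032178]), 'joint_efforts': array([-7.96823824e-04, -4.44869864e+01, -3.51340413e+01, -2.31924914e-04,
        9.13056516e-03, -2.81565065e-05]), 'eef_pos': array([ 0.21787647, -0.53153737,  0.23039151]), 'eef_rot': array([-8.62576227e-04,  9.81167640e-01,  1.93156200e-01,  1.51092801e-05]), 'wrist_force': array([ 0.75251584,  0.63883782, -0.76686294]), 'torque': array([-0.04861175,  0.05446545, -0.010918  ]), 'opening': 0.9980904231172836}
{'vfov': 47.53046344094154, 'cx': 315.9600064152062, 'cy': 240.87014601830785, 'eye': array([1.03182727, 0.43747066, 1.05549668]), 'orientation': array([-0.14012725,  0.46035284,  0.84221449, -0.24313446])}
{'vfov': 44.58345435407266, 'cx': 317.40562941852824, 'cy': 244.96091663483625, 'eye': array([0.40044146, 0.07930793, 1.22145299]), 'orientation': array([-0.02215135,  0.70977039, -0.70359376,  0.02628946])}
{'vfov': 62.16307987743854, 'cx': 318.2853723320553, 'cy': 242.0277992867956, 'T_tool_cam': array([[ 3.32683765e-04, -9.49403618e-01, -3.14058369e-01,
         8.03627123e-02],
       [ 9.99999365e-01, -2.21594522e-05,  1.12629324e-03,
         4.10743908e-05],
       [-1.07626624e-03, -3.14058545e-01,  9.49403008e-01,
        -1.41936561e-01],
       [ 0.00000000e+00,  0.00000000e+00,  0.00000000e+00,
         1.00000000e+00]])}
```

View pics/top0.png

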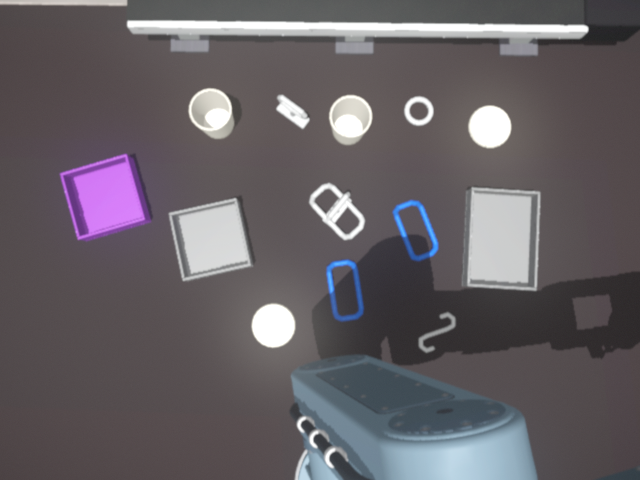

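View pics/scene0.png

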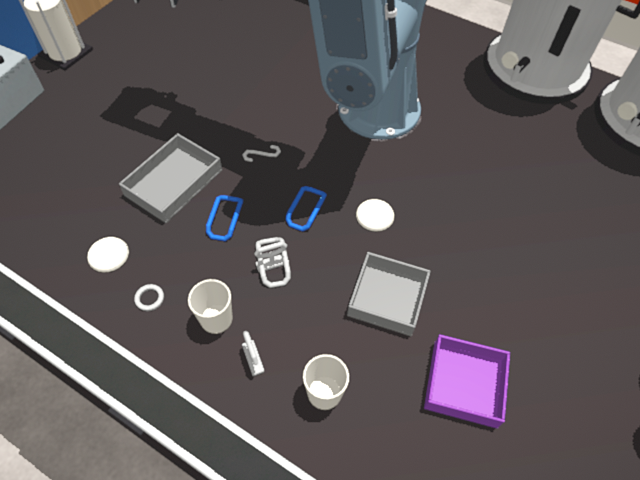

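View pics/wrist0.png

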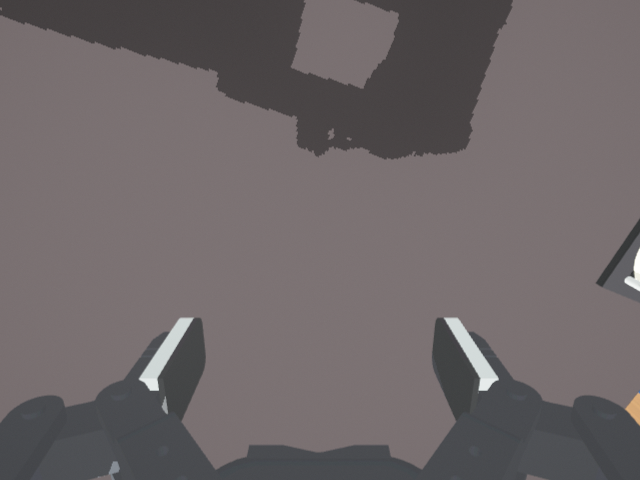

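```bash
cat > h.py <<'E'
import numpy as np, cv2
from bench import get_obs,camera,tcp_to_grasp
from scipy.spatial.transform import Rotation as R
def rot(q): return R.from_quat(np.r_[q[1:],q[0]]).as_matrix()
def pose(c,o=None):
    if "eye" in c: return np.array(c["eye"]),rot(c["orientation"])
    Rt=rot(o["eef_rot"]); T=c["T_tool_cam"]
    return o["eef_pos"]+Rt@T[:3,3], Rt@T[:3,:3]
def ray(c,px,o=None):
    f=240/np.tan(np.radians(c["vfov"]/2)); e,M=pose(c,o)
    px=np.atleast_2d(px).astype(float)
    d=np.c_[(px[:,0]-c["cx"])/f,(px[:,1]-c["cy"])/f,np.ones(len(px))]@M.T
    return e,d
def onplane(c,px,z,o=None):
    e,d=ray(c,px,o); return e+d*((z-e[2])/d[:,2])[:,None]
def proj(c,P,o=None):
    f=240/np.tan(np.radians(c["vfov"]/2)); e,M=pose(c,o)
    p=(np.atleast_2d(P)-e)@M; return np.c_[p[:,0]/p[:,2]*f+c["cx"],p[:,1]/p[:,2]*f+c["cy"]]
def tri(c1,p1,c2,p2,o1=None,o2=None):
    e1,d1=ray(c1,p1,o1);e2,d2=ray(c2,p2,o2);d1=d1[0];d2=d2[0]
    s=np.linalg.lstsq(np.c_[d1,-d2],e2-e1,rcond=None)[0]
    a=e1+s[0]*d1;b=e2+s[1]*d2; return (a+b)/2,np.linalg.norm(a-b)
E
python3 - <<'E'
import cv2,numpy as np
t=cv2.imread("pics/top0.png");s=cv2.imread("pics/scene0.png")
a=cv2.resize(t[175:250,300:375],(400,400),interpolation=cv2.INTER_CUBIC)
b=cv2.resize(s[225:300,235:310],(400,400),interpolation=cv2.INTER_CUBIC)
cv2.imwrite("pics/crop0.png",np.hstack([a,b]))
E
```

```text
(no output)
```

View pics/crop0.png

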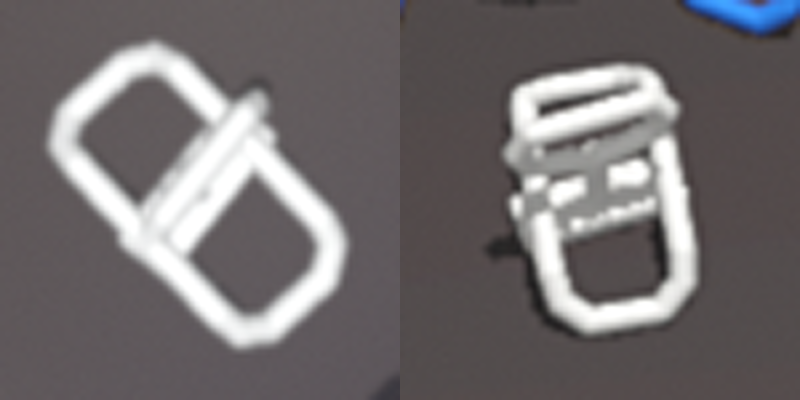

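Run:
```python
from h import *
c=camera("top");s=camera("scene")
im=c["color"]; hsv=cv2.cvtColor(im,cv2.COLOR_RGB2HSV)
m=((hsv[...,2]>150)&(hsv[...,1]<60)).astype(np.uint8)
w=np.zeros_like(m);w[170:255,295:380]=m[170:255,295:380]
ys,xs=np.nonzero(w);P=onplane(c,np.c_[xs,ys],0.022)[:,:2]
r=cv2.minAreaRect(P.astype(np.float32)*1000);print("link",r, cv2.boxPoints(r))
def cr(x,y): return (300+x*.1875,175+y*.1875)
def sc(x,y): return (235+(x-400)*.1875,225+y*.1875)
A=onplane(c,[cr(250,105),cr(155,225)],0.071);print("bar",A,A.mean(0),np.degrees(np.arctan2(*(A[0]-A[1])[[1,0]])))
print("bar in scene",proj(s,A))
print(tri(c,cr(202,165),s,sc(600,122)))
# bins
for n,(x0,y0,x1,y1) in dict(sq=(160,190,260,290),lo=(455,180,550,300)).items():
    mm=((hsv[...,2]>95)&(hsv[...,1]<40)).astype(np.uint8); ww=np.zeros_like(mm);ww[y0:y1,x0:x1]=mm[y0:y1,x0:x1]
    ys,xs=np.nonzero(ww);P=onplane(c,np.c_[xs,ys],0.045)[:,:2]
    print(n,cv2.minAreaRect(P.astype(np.float32)*1000),len(P))
print(onplane(c,[(293,111),(350,115),(345,290),(416,230)],0.05))
o=get_obs();print(rot(o["eef_rot"]))
```

```text
link ((555.9584350585938, 29.979045867919922), (124.80657958984375, 78.96685028076172), 41.37897491455078) [[483.03394   18.354725]
 [535.2339   -40.898342]
 [628.88293   41.603367]
 [576.683    100.85643 ]]
bar [[0.57982408 0.01534979 0.071     ]
 [0.53465022 0.05033839 0.071     ]] [0.55723715 0.03284409 0.071     ] -37.758928685540084
bar in scene [[256.81665096 248.98771643]
 [282.4915206  241.46977084]]
(array([0.55676979, 0.03538576, 0.06237219]), np.float64(0.0062151984301418136))
sq ((489.8065185546875, 289.92901611328125), (201.46017456054688, 199.28890991210938), 1.5411955118179321) 6641
lo ((505.3429260253906, -293.9219970703125), (223.1379852294922, 175.0229949951172), 0.5522314310073853) 8460
[[ 0.75396149  0.12484397  0.05      ]
 [ 0.74686861  0.00864547  0.05      ]
 [ 0.39125908  0.01695056  0.05      ]
 [ 0.51280161 -0.12525943  0.05      ]]
[[ 9.25364563e-01  3.79078363e-01 -1.40352930e-04]
 [ 3.79078357e-01 -9.25364271e-01  7.52079588e-04]
 [ 1.55219512e-04 -7.49152557e-04 -9.99999707e-01]]
```

```bash
python3 -m inch '[{"delta_pos":[3.2,-2.5,0],"rotation":[0,0,0]},{"delta_pos":[3.2,-2.5,0],"rotation":[0,0,0]},{"delta_pos":[3.2,-2.5,0],"rotation":[0,0,0]},{"delta_pos":[3.2,-2.5,0],"rotation":[0,0,0]},{"delta_pos":[3.2,-2.5,0],"rotation":[0,0,0]},{"delta_pos":[3.2,-2.5,0],"rotation":[0,0,0]},{"delta_pos":[3.2,-2.5,0],"rotation":[0,0,0]},{"delta_pos":[3.2,-2.5,0],"rotation":[0,0,0]},{"delta_pos":[3.2,-2.5,0],"rotation":[0,0,0]},{"delta_pos":[3.2,-2.5,0],"rotation":[0,0,0]}]'
python3 -m inch '[{"delta_pos":[3.2,-2.5,0],"rotation":[0,0,0]},{"delta_pos":[3.2,-2.5,0],"rotation":[0,0,0]},{"delta_pos":[3.2,-2.5,0],"rotation":[0,0,0]},{"delta_pos":[3.2,-2.5,0],"rotation":[0,0,0]},{"delta_pos":[3.2,-2.5,0],"rotation":[0,0,0]}]'
python3 -m inch '[{"delta_pos":[0,0,0],"rotation":[0,0,0.15]},{"delta_pos":[0,0,0],"rotation":[0,0,0.15]},{"delta_pos":[0,0,0],"rotation":[0,0,0.15]},{"delta_pos":[0,0,0],"rotation":[0,0,0.15]},{"delta_pos":[0,0,0],"rotation":[0,0,0.15]},{"delta_pos":[0,0,0],"rotation":[0,0,0.15]},{"delta_pos":[0,0,0],"rotation":[0,0,0.15]},{"delta_pos":[0,0,0],"rotation":[0,0,0]},{"delta_pos":[0,0,0],"rotation":[0,0,0]}]'
python3 - <<'E'
from h import *
o=get_obs();w=camera("wrist");t=camera("top");s=camera("scene")
print(o["eef_pos"],rot(o["eef_rot"]),o["q"],o["time_s"])
np.save("w1.npy",dict(w=w,o=o),allow_pickle=True)
cv2.imwrite("pics/wrist1.png",w["color"][:,:,::-1])
t=cv2.imread("pics/top0.png")
cv2.imwrite("pics/bins.png",np.hstack([cv2.resize(t[190:290,160:260],(400,400)),cv2.resize(t[180:300,445:565],(400,400))]))
E
```

```text
time_s: 1.25
eef_pos: [0.4199, -0.1779, 0.2315]
eef_rot: [0.0, 0.981, 0.193, 0.0]
wrist_force: [0.9, -0.6, 0.2]
opening: 1.0
time_s: 1.75
eef_pos: [0.5206, -0.0014, 0.2314]
eef_rot: [0.0, 0.981, 0.193, 0.0]
wrist_force: [0.1, -0.5, 1.0]
opening: 1.002
time_s: 2.65
eef_pos: [0.5199, -0.0031, 0.2312]
eef_rot: [0.0, 0.947, -0.323, -0.0]
wrist_force: [-0.1, 0.8, 0.2]
opening: 1.003
[ 0.5199427  -0.00310436  0.23122082] [[ 7.91737242e-01 -6.10861780e-01 -1.55993219e-04]
 [-6.10861781e-01 -7.91737256e-01  4.81422263e-05]
 [-1.52913889e-04  5.71743023e-05 -9.99999987e-01]] [-2.34520926e-01  5.73426245e-02  1.74390244e+00  1.08618662e-05
  1.34051050e+00  1.99342153e+00] 2.65
```

View pics/wrist1.png

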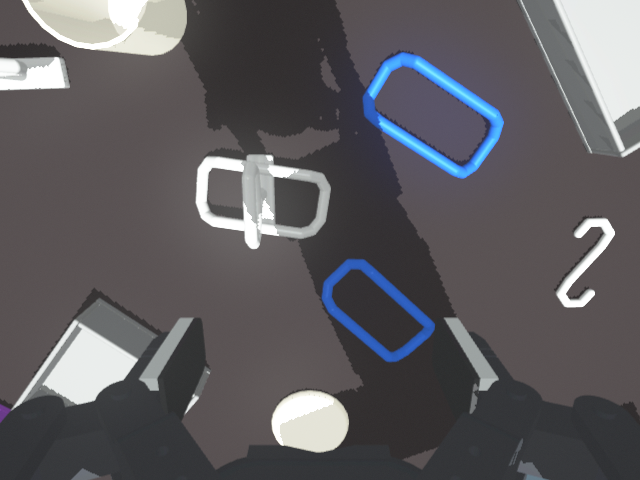

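View pics/bins.png

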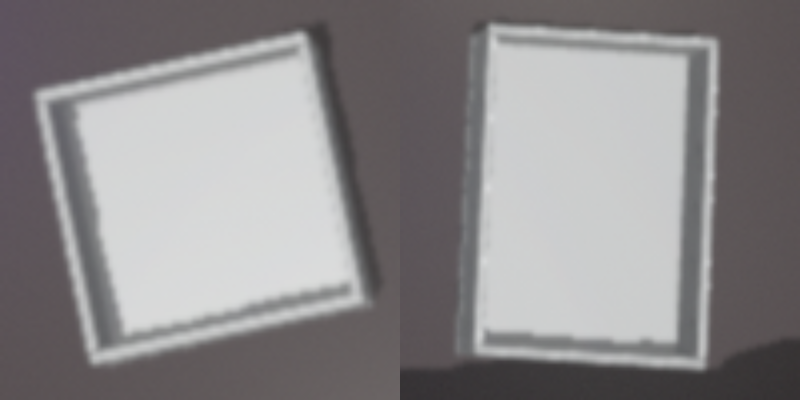

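Run:
```python
from h import *
t=camera("top")
sq=np.array([(38,93),(305,33),(370,300),(95,362)])/4+[160,190]
lo=np.array([(488-400,25),(717-400,40),(705-400,367),(477-400,352)])*.3+[445,180]
for n,p in (("sq",sq),("lo",lo)):
    P=onplane(t,p,0.045)[:,:2];print(n,P.mean(0),[np.linalg.norm(P[i]-P[i-1]).round(4) for i in range(4)],[np.degrees(np.arctan2(*(P[i]-P[i-1])[::-1])).round(1) for i in range(4)])
w=cv2.imread("pics/wrist1.png")
cv2.imwrite("pics/wc1.png",cv2.resize(w[140:260,185:345],(800,600),interpolation=cv2.INTER_CUBIC))
```

```text
sq [0.49108552 0.28808387] [np.float64(0.139), np.float64(0.1378), np.float64(0.1393), np.float64(0.1409)] [np.float64(13.3), np.float64(-76.7), np.float64(-165.4), np.float64(103.2)]
lo [ 0.49762863 -0.30408484] [np.float64(0.1991), np.float64(0.1399), np.float64(0.1991), np.float64(0.1377)] [np.float64(-2.5), np.float64(-93.2), np.float64(176.9), np.float64(86.7)]
```

View pics/wc1.png

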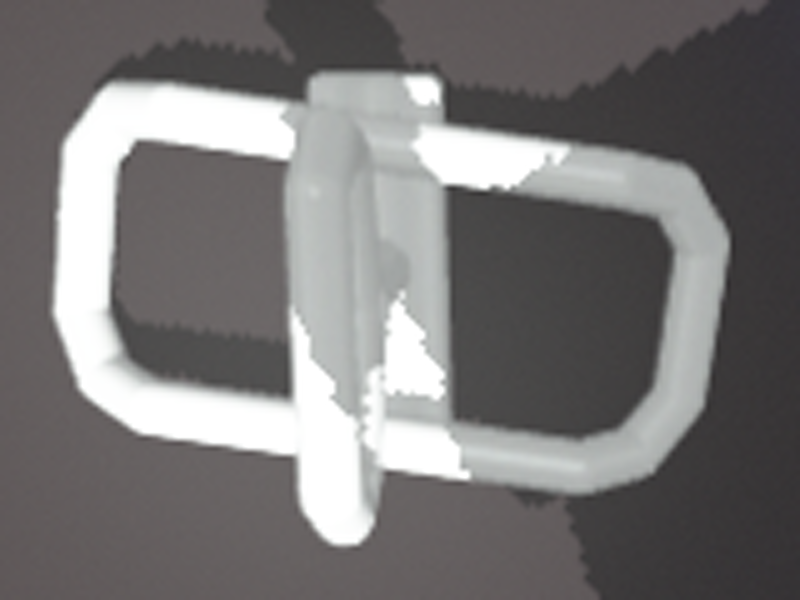

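Run:
```python
from h import *
d=np.load("w1.npy",allow_pickle=True).item();w,o=d["w"],d["o"]
t=camera("top")
f=lambda a:np.array(a)/5+[185,140]
B=onplane(w,f([(329,190),(341,470)]),0.071,o);print("bar",B,np.degrees(np.arctan2(*(B[1]-B[0])[[1,0]])))
e=onplane(w,f([(328,112),(342,545)]),0.055,o);print("handle extents",e,np.linalg.norm(e[0]-e[1]),e.mean(0))
print("tri",tri(t,(337.9,205.9),w,f([(335,330)])[0],None,o))
for l in ([(160,108),(640,184)],[(150,412),(580,470)]):
    P=onplane(w,f(l),0.02,o);print(P,np.degrees(np.arctan2(*(P[1]-P[0])[[1,0]])))
E1=onplane(w,f([(85,210),(700,325)]),0.005+.005,o);print("ends",E1.mean(0),np.linalg.norm(E1[0]-E1[1]),np.degrees(np.arctan2(*(E1[1]-E1[0])[[1,0]])))
F=onplane(w,f([(310,75),(440,75),(452,420)]),0.01,o);print("foot",F,np.degrees(np.arctan2(*(F[2]-F[1])[[1,0]])))
```

```text
bar [[0.57629693 0.01747266 0.071     ]
 [0.54137606 0.04497151 0.071     ]] 141.78092729482665
handle extents [[0.58535909 0.01326828 0.055     ]
 [0.52893874 0.05864467 0.055     ]] 0.07240354259676764 [0.55714892 0.03595647 0.055     ]
tri (array([0.55846216, 0.03282686, 0.06361432]), np.float64(0.00042397799232875635))
[[ 0.60404249  0.04334366  0.02      ]
 [ 0.54222267 -0.01504758  0.02      ]] -136.63370679277008
[[0.56417071 0.08195384 0.02      ]
 [0.50717049 0.0263148  0.02      ]] -135.69235284552212
ends [0.55640307 0.03130308 0.01      ] 0.11466321961246025 -138.44708843237308
foot [[0.59255349 0.02085072 0.01      ]
 [0.5783331  0.00241    0.01      ]
 [0.52755788 0.04157584 0.01      ]] 142.35493713806147
```

```bash
python3 -m inch '[{"delta_pos":[0.4,-2.6,0],"rotation":[0,0,0]},{"delta_pos":[0.4,-2.5,0],"rotation":[0,0,0]},{"delta_pos":[0,0,3.5],"rotation":[0,0,0]},{"delta_pos":[0,0,3.5],"rotation":[0,0,0]},{"delta_pos":[0,0,3.5],"rotation":[0,0,0]},{"delta_pos":[0,0,1.5],"rotation":[0,0,0]},{"delta_pos":[0,0,0],"rotation":[0,0,0]},{"delta_pos":[0,0,0],"rotation":[0,0,0]}]'
python3 - <<'E'
from h import *
o=get_obs();w=camera("wrist")
print(o["eef_pos"],proj(w,[[0.5575,0.033,0.071]],o))
cv2.imwrite("pics/wrist2.png",w["color"][:,:,::-1])
E
```

```text
time_s: 3.7
eef_pos: [0.5585, 0.032, 0.1125]
eef_rot: [-0.0, 0.946, -0.325, 0.001]
wrist_force: [0.4, -0.3, 1.1]
opening: 1.001
[0.55852498 0.03202958 0.11248389] [[317.25862085 282.74416275]]
```

View pics/wrist2.png

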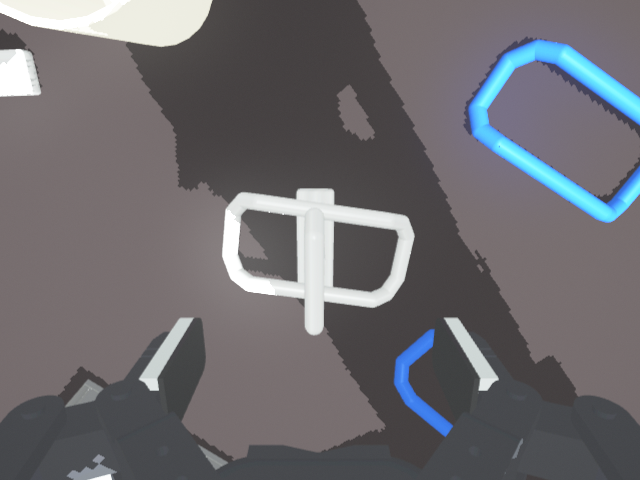

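```bash
python3 -m inch '[{"delta_pos":[0.1,-0.1,2],"rotation":[0,0,0]},{"delta_pos":[0,0,2],"rotation":[0,0,0]},{"delta_pos":[0,0,1.9],"rotation":[0,0,0]},{"delta_pos":[0,0,0],"rotation":[0,0,0]}]'
python3 -m inch '[{"delta_pos":[0,0,0],"rotation":[0,0,0]},{"delta_pos":[0,0,0],"rotation":[0,0,0]},{"delta_pos":[0,0,0],"rotation":[0,0,0]},{"delta_pos":[0,0,0],"rotation":[0,0,0]},{"delta_pos":[0,0,0],"rotation":[0,0,0]},{"delta_pos":[0,0,0],"rotation":[0,0,0]},{"delta_pos":[0,0,0],"rotation":[0,0,0]},{"delta_pos":[0,0,0],"rotation":[0,0,0]}]' 0
python3 - <<'E'
from h import *
o=get_obs();w=camera("wrist")
print(o["eef_pos"],o["opening"],o["wrist_force"])
cv2.imwrite("pics/wrist3.png",w["color"][:,:,::-1])
E
```

```text
time_s: 4.15
eef_pos: [0.5585, 0.0324, 0.0519]
eef_rot: [0.0, 0.946, -0.325, -0.001]
wrist_force: [-1.2, -0.2, -0.3]
opening: 0.998
time_s: 4.95
eef_pos: [0.5595, 0.0325, 0.0529]
eef_rot: [-0.0, 0.946, -0.325, 0.0]
wrist_force: [-0.7, 1.1, 4.9]
opening: 0.09
[0.55952488 0.0324582  0.05288339] 0.09025468659490593 [-0.7461895   1.06232296  4.9354136 ]
```

View pics/wrist3.png

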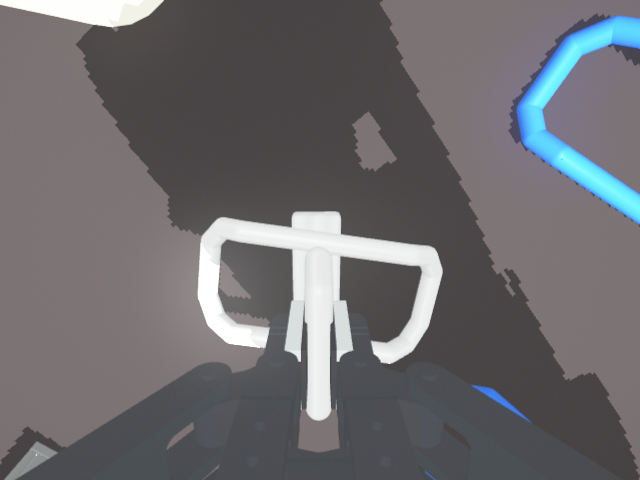

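Run:
```python
from h import *
o=get_obs();w=camera("wrist")
# edges of far side bar (upper contour) z=.02
for l in ([(222,224),(425,252)],[(235,236),(420,261)],[(228,336),(268,341)]):
    P=onplane(w,l,0.02,o);print(P[:,:2],np.degrees(np.arctan2(*(P[0]-P[1])[[1,0]])))
E=onplane(w,[(209,265),(430,290)],0.01,o);print("end mids",E.mean(0),np.linalg.norm(E[0]-E[1]))
```

```text
[[ 0.61113128  0.04741091]
 [ 0.54297916 -0.01818399]] 43.90464493782844
[[ 0.60320496  0.04654575]
 [ 0.54064766 -0.01387216]] 44.00332913747848
[[0.56601333 0.08425286]
 [0.55150712 0.07027726]] 43.9327023429264
end mids [0.55914316 0.0307418  0.01      ] 0.11214629137728914
```

```bash
python3 -m inch '[{"delta_pos":[0,0,-0.2],"rotation":[0,0,0]},{"delta_pos":[0,0,0],"rotation":[0,0,-0.1]},{"delta_pos":[0,0,0],"rotation":[0,0,-0.1]},{"delta_pos":[0,0,0],"rotation":[0,0,-0.1]},{"delta_pos":[0,0,0],"rotation":[0,0,-0.1]},{"delta_pos":[0,0,0],"rotation":[0,0,-0.1]},{"delta_pos":[0,0,0],"rotation":[0,0,-0.1]},{"delta_pos":[0,0,0],"rotation":[0,0,-0.1]},{"delta_pos":[0,0,0],"rotation":[0,0,0]}]'
python3 - <<'E'
from h import *
o=get_obs();w=camera("wrist")
print(o["eef_pos"],o["opening"],o["wrist_force"],rot(o["eef_rot"])[:,0])
cv2.imwrite("pics/wrist4.png",w["color"][:,:,::-1])
E
```

```text
time_s: 5.95
eef_pos: [0.5581, 0.0324, 0.0534]
eef_rot: [-0.0, 1.0, 0.02, -0.001]
wrist_force: [-0.3, 0.3, -2.8]
opening: 0.092
[0.55811158 0.03242284 0.05338792] 0.09176101269822456 [-0.3189975   0.26627254 -2.84028585] [ 0.99921189  0.039644   -0.00198819]
```

View pics/wrist4.png

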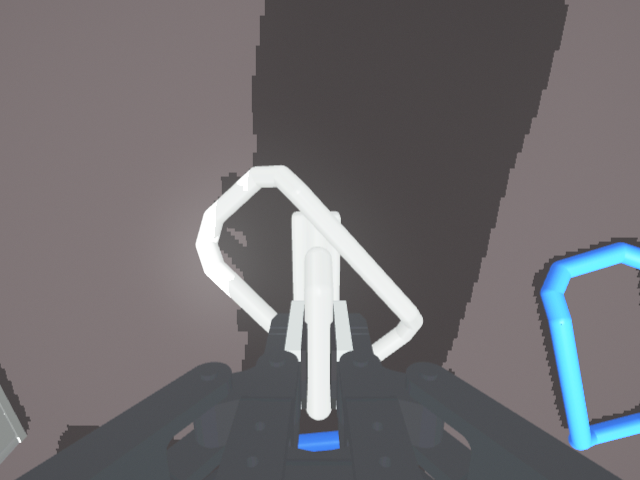

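```bash
python3 -m inch '[{"delta_pos":[0,0,0],"rotation":[0,0,-0.1]},{"delta_pos":[0,0,0],"rotation":[0,0,-0.1]},{"delta_pos":[0,0,0],"rotation":[0,0,-0.1]},{"delta_pos":[0,0,0],"rotation":[0,0,-0.1]},{"delta_pos":[0,0,0],"rotation":[0,0,-0.1]},{"delta_pos":[0,0,0],"rotation":[0,0,-0.1]},{"delta_pos":[0,0,0],"rotation":[0,0,-0.1]},{"delta_pos":[0,0,0],"rotation":[0,0,-0.025]},{"delta_pos":[0,0,0],"rotation":[0,0,0]}]'
python3 - <<'E'
from h import *
o=get_obs();w=camera("wrist")
print(o["eef_pos"],o["opening"],o["wrist_force"],rot(o["eef_rot"])[:,0],np.degrees(np.arctan2(*rot(o["eef_rot"])[[1,0],0])))
cv2.imwrite("pics/wrist5.png",w["color"][:,:,::-1])
E
```

```text
time_s: 6.9
eef_pos: [0.5588, 0.0324, 0.054]
eef_rot: [-0.0, 0.929, 0.371, -0.0]
wrist_force: [0.6, 0.3, -3.1]
opening: 0.092
[0.55875686 0.03239909 0.05401317] 0.09248107097465437 [ 0.63393586  0.25596866 -3.07470475] [ 7.24239952e-01  6.89547930e-01 -3.80227150e-04] 43.59433819316055
```

View pics/wrist5.png

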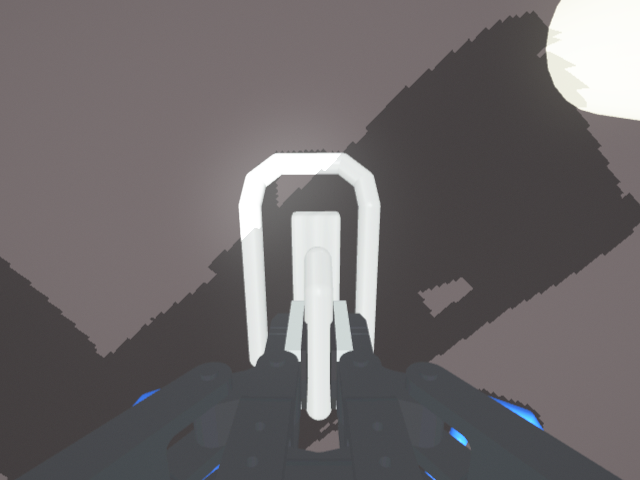

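```bash
python3 -m inch '[{"delta_pos":[0,-0.2,0],"rotation":[0,0,0]},{"delta_pos":[0,0,-1],"rotation":[0,0,0]},{"delta_pos":[0,0,-1],"rotation":[0,0,0]},{"delta_pos":[0,0,-1],"rotation":[0,0,0]},{"delta_pos":[0,0,-1.5],"rotation":[0,0,0]},{"delta_pos":[0,0,-3],"rotation":[0,0,0]},{"delta_pos":[0,0,-3],"rotation":[0,0,0]},{"delta_pos":[0,0,-3],"rotation":[0,0,0]},{"delta_pos":[0,0,-1],"rotation":[0,0,0]},{"delta_pos":[0,0,0],"rotation":[0,0,0]}]'
python3 - <<'E'
from h import *
o=get_obs();w=camera("wrist");s=camera("scene")
print(o["eef_pos"],o["opening"],o["wrist_force"])
cv2.imwrite("pics/l6.png",np.hstack([cv2.resize(w["color"],(400,300)),s["color"][150:450,100:500]])[:,:,::-1])
E
```

```text
time_s: 7.95
eef_pos: [0.5589, 0.0336, 0.2018]
eef_rot: [0.001, 0.928, 0.373, 0.002]
wrist_force: [-0.5, -0.4, -2.9]
opening: 0.091
[0.55894139 0.03364243 0.20176189] 0.09121051932898959 [-0.46044757 -0.39336499 -2.8995042 ]
```

View pics/l6.png

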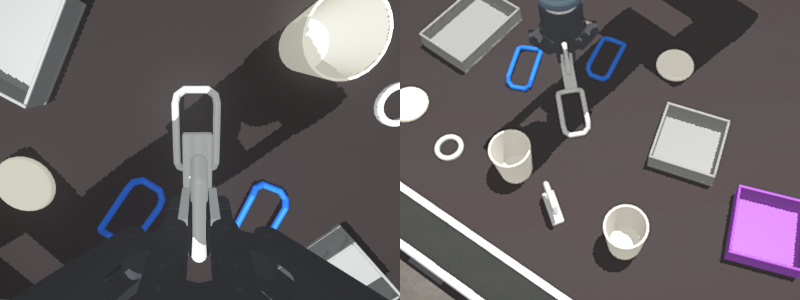

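```bash
python3 -m inch '[{"delta_pos":[1.8,-3.3,0],"rotation":[0,0,0]},{"delta_pos":[1.8,-3.3,0],"rotation":[0,0,0]},{"delta_pos":[1.8,-3.3,0],"rotation":[0,0,0]},{"delta_pos":[1.8,-3.3,0],"rotation":[0,0,0]},{"delta_pos":[1.8,-3.3,0],"rotation":[0,0,0]},{"delta_pos":[1.8,-3.3,0],"rotation":[0,0,0]},{"delta_pos":[1.8,-3.3,0],"rotation":[0,0,0]}]'
python3 -m inch '[{"delta_pos":[0,0,0],"rotation":[0,0,0.11]},{"delta_pos":[0,0,0],"rotation":[0,0,0.11]},{"delta_pos":[0,0,0],"rotation":[0,0,0.11]},{"delta_pos":[0,0,0],"rotation":[0,0,0.11]},{"delta_pos":[0,0,0],"rotation":[0,0,0.09]},{"delta_pos":[0,0,2.5],"rotation":[0,0,0]},{"delta_pos":[0,0,2.5],"rotation":[0,0,0]},{"delta_pos":[0,0,1.5],"rotation":[0,0,0]},{"delta_pos":[0,0,0],"rotation":[0,0,0]},{"delta_pos":[0,0,0],"rotation":[0,0,0]}]'
python3 - <<'E'
from h import *
o=get_obs();w=camera("wrist");s=camera("scene")
print(o["eef_pos"],o["opening"],o["wrist_force"],rot(o["eef_rot"])[:,0],np.degrees(np.arctan2(*rot(o["eef_rot"])[[1,0],0])))
cv2.imwrite("pics/l7.png",np.hstack([cv2.resize(w["color"],(400,300)),s["color"][150:450,240:640]])[:,:,::-1])
E
```

```text
time_s: 8.75
eef_pos: [0.487, 0.2888, 0.1968]
eef_rot: [-0.0, 0.928, 0.373, -0.002]
wrist_force: [-0.3, 0.5, -2.9]
opening: 0.093
time_s: 9.75
eef_pos: [0.4886, 0.2877, 0.1338]
eef_rot: [0.0, 0.993, 0.117, -0.001]
wrist_force: [-0.0, 0.3, -2.2]
opening: 0.09
[0.48864    0.28772196 0.13381913] 0.0902240957489069 [-0.01040928  0.26086047 -2.20977599] [ 0.9728007   0.2316397  -0.00136101] 13.39363971665063
```

View pics/l7.png

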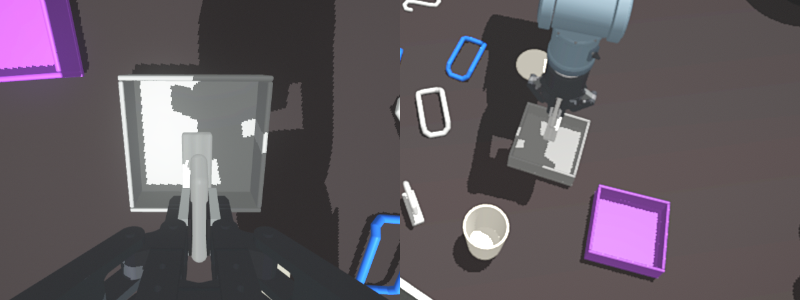

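```bash
python3 -m inch '[{"delta_pos":[0,0,2.5],"rotation":[0,0,0]},{"delta_pos":[0,0,2.5],"rotation":[0,0,0]},{"delta_pos":[0,0,1.5],"rotation":[0,0,0]},{"delta_pos":[0,0,0.5],"rotation":[0,0,0]},{"delta_pos":[0,0,0.4],"rotation":[0,0,0]},{"delta_pos":[0,0,0.1],"rotation":[0,0,0]},{"delta_pos":[0,0,0],"rotation":[0,0,0]},{"delta_pos":[0,0,0],"rotation":[0,0,0]}]'
python3 -m inch '[{"delta_pos":[0,0,0],"rotation":[0,0,0]},{"delta_pos":[0,0,0],"rotation":[0,0,0]},{"delta_pos":[0,0,0],"rotation":[0,0,0]},{"delta_pos":[0,0,0],"rotation":[0,0,0]},{"delta_pos":[0,0,0],"rotation":[0,0,0]},{"delta_pos":[0,0,0],"rotation":[0,0,0]}]' 5
python3 -m inch '[{"delta_pos":[0,0,-2],"rotation":[0,0,0]},{"delta_pos":[0,0,-3],"rotation":[0,0,0]},{"delta_pos":[0,0,-4],"rotation":[0,0,0]},{"delta_pos":[0,0,-4],"rotation":[0,0,0]},{"delta_pos":[0,0,-1],"rotation":[0,0,0]},{"delta_pos":[0,0,0],"rotation":[0,0,0]}]'
python3 - <<'E'
from h import *
o=get_obs();w=camera("wrist");s=camera("scene")
print(o["eef_pos"],o["opening"],o["wrist_force"])
cv2.imwrite("pics/l8.png",np.hstack([cv2.resize(w["color"],(400,300)),s["color"][150:450,240:640]])[:,:,::-1])
E
```

```text
time_s: 10.65
eef_pos: [0.4895, 0.288, 0.0602]
eef_rot: [-0.0, 0.993, 0.117, 0.001]
wrist_force: [-0.1, 0.1, -3.0]
opening: 0.092
time_s: 11.25
eef_pos: [0.4889, 0.2878, 0.0593]
eef_rot: [0.0, 0.993, 0.117, 0.0]
wrist_force: [-0.0, -0.8, 0.4]
opening: 0.588
time_s: 11.85
eef_pos: [0.4902, 0.2883, 0.2016]
eef_rot: [-0.0, 0.993, 0.117, 0.002]
wrist_force: [-0.4, -0.2, -1.6]
opening: 0.584
[0.4901977  0.28829645 0.20156568] 0.5836500015645728 [-0.3958855  -0.24948085 -1.64503582]
```

View pics/l8.png

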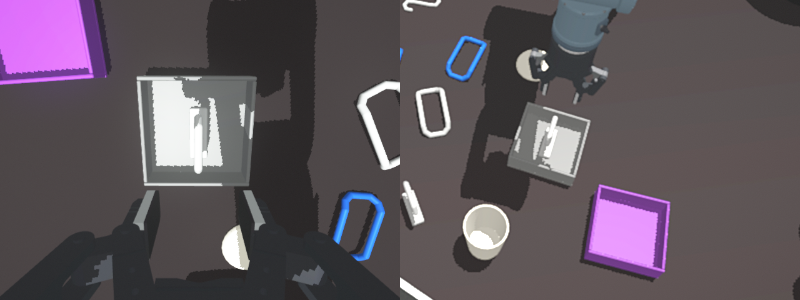

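Run:
```python
from h import *
c=camera("top");s=camera("scene")
cv2.imwrite("pics/top9.png",c["color"][:,:,::-1])
hsv=cv2.cvtColor(c["color"],cv2.COLOR_RGB2HSV)
m=((hsv[...,2]>140)&(hsv[...,1]<60)).astype(np.uint8)
w=np.zeros_like(m);w[170:255,295:380]=m[170:255,295:380]
ys,xs=np.nonzero(w);P=onplane(c,np.c_[xs,ys],0.018)[:,:2]
r=cv2.minAreaRect(P.astype(np.float32)*1000);print("link",r)
cv2.imwrite("pics/c9.png",cv2.resize(c["color"][170:255,295:380][:,:,::-1],(400,400)))
```

```text
link ((554.286865234375, 32.638065338134766), (126.03704833984375, 67.42120361328125), 43.789310455322266)
```

View pics/c9.png

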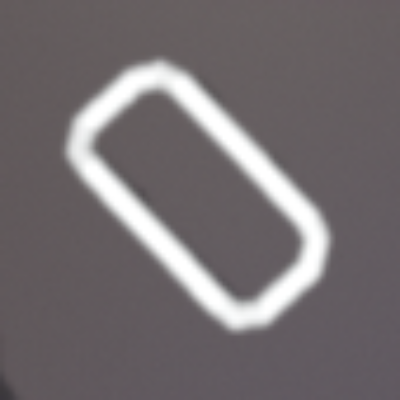

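```bash
python3 -m inch '[{"delta_pos":[0.05,3.8,0],"rotation":[0,0,0]},{"delta_pos":[0.05,3.8,0],"rotation":[0,0,0]},{"delta_pos":[0.05,3.8,0],"rotation":[0,0,0]},{"delta_pos":[0.05,3.8,0],"rotation":[0,0,0]},{"delta_pos":[0.05,3.8,0],"rotation":[0,0,0]},{"delta_pos":[0.05,3.8,0],"rotation":[0,0,0]},{"delta_pos":[0,3.6,0],"rotation":[0,0,0]}]' 8.54
python3 -m inch '[{"delta_pos":[0,0,0],"rotation":[0,0,-0.11]},{"delta_pos":[0,0,0],"rotation":[0,0,-0.11]},{"delta_pos":[0,0,0],"rotation":[0,0,-0.11]},{"delta_pos":[0,0,0],"rotation":[0,0,-0.11]},{"delta_pos":[0,0,0],"rotation":[0,0,-0.09]},{"delta_pos":[0,0,3],"rotation":[0,0,0]},{"delta_pos":[0,0,3],"rotation":[0,0,0]},{"delta_pos":[0,0,3],"rotation":[0,0,0]},{"delta_pos":[0,0,0],"rotation":[0,0,0]},{"delta_pos":[0,0,0],"rotation":[0,0,0]}]'
python3 - <<'E'
from h import *
o=get_obs();w=camera("wrist");s=camera("scene")
Rt=rot(o["eef_rot"])
print(o["eef_pos"],o["opening"],np.degrees(np.arctan2(Rt[1,0],Rt[0,0])))
print("to link in tool",Rt.T@(np.array([.5545,.0325,.02])-o["eef_pos"]),proj(w,[[.5545,.0325,.02]],o))
cv2.imwrite("pics/w10.png",w["color"][:,:,::-1])
E
```

```text
time_s: 12.75
eef_pos: [0.5522, 0.0301, 0.1973]
eef_rot: [-0.0, 0.993, 0.116, -0.002]
wrist_force: [0.3, 0.9, 0.7]
opening: 1.002
time_s: 13.75
eef_pos: [0.552, 0.0318, 0.1082]
eef_rot: [-0.001, 0.928, 0.373, -0.001]
wrist_force: [0.9, 0.4, 0.6]
opening: 1.003
[0.55195224 0.03184214 0.10817046] 1.0028525196598703 43.760377873861934
to link in tool [0.00247261 0.00152444 0.08816187] [[320.48639482 244.64613862]]
```

View pics/w10.png

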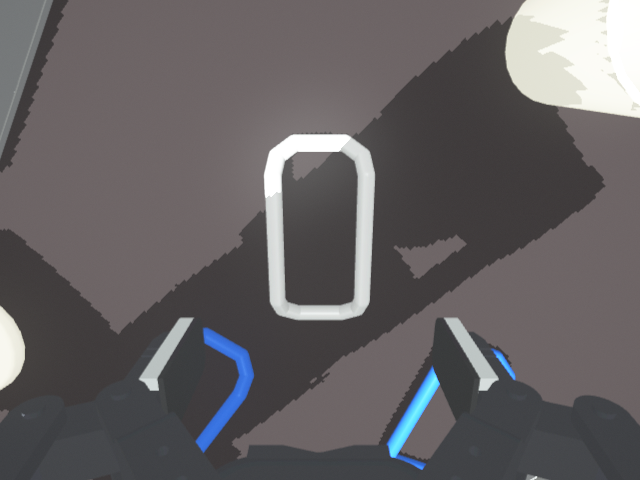

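```bash
python3 -m inch '[{"delta_pos":[0.2,0.05,3],"rotation":[0,0,0]},{"delta_pos":[0,0,3],"rotation":[0,0,0]},{"delta_pos":[0,0,2.5],"rotation":[0,0,0]},{"delta_pos":[0,0,1.5],"rotation":[0,0,0]},{"delta_pos":[0,0,0.5],"rotation":[0,0,0]},{"delta_pos":[0,0,0],"rotation":[0,0,0]},{"delta_pos":[0,0,0],"rotation":[0,0,0]}]'
python3 -m inch '[{"delta_pos":[0,0,0],"rotation":[0,0,0]},{"delta_pos":[0,0,0],"rotation":[0,0,0]},{"delta_pos":[0,0,0],"rotation":[0,0,0]},{"delta_pos":[0,0,0],"rotation":[0,0,0]},{"delta_pos":[0,0,0],"rotation":[0,0,0]}]' 5.5
python3 - <<'E'
from h import *
o=get_obs();w=camera("wrist")
Rt=rot(o["eef_rot"])
print(o["eef_pos"],o["opening"],o["wrist_force"])
cv2.imwrite("pics/w11.png",w["color"][:,:,::-1])
E
```

```text
time_s: 14.55
eef_pos: [0.5561, 0.0325, 0.0058]
eef_rot: [0.001, 0.928, 0.373, 0.001]
wrist_force: [1.4, -0.5, -0.7]
opening: 0.999
time_s: 15.05
eef_pos: [0.556, 0.0325, 0.0062]
eef_rot: [0.001, 0.928, 0.373, 0.001]
wrist_force: [-2.3, -1.2, 7.7]
opening: 0.721
[0.55600887 0.03251691 0.00617309] 0.7214457287666933 [-2.32757719 -1.1573674   7.69679215]
```

View pics/w11.png

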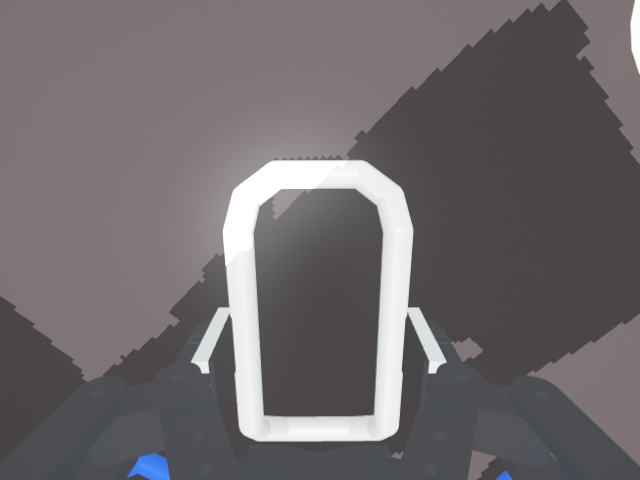

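```bash
python3 -m inch '[{"delta_pos":[0,0,0],"rotation":[0,0,0]},{"delta_pos":[0,0,0],"rotation":[0,0,0]},{"delta_pos":[-0.1,0,0.3],"rotation":[0,0,0]},{"delta_pos":[0,0,0.1],"rotation":[0,0,0]},{"delta_pos":[0,0,0],"rotation":[0,0,0]}]' 7.5
python3 -m inch '[{"delta_pos":[0,0,0],"rotation":[0,0,0]},{"delta_pos":[0,0,0],"rotation":[0,0,0]},{"delta_pos":[0,0,0],"rotation":[0,0,0]},{"delta_pos":[0,0,0],"rotation":[0,0,0]},{"delta_pos":[0,0,0],"rotation":[0,0,0]}]' 4
python3 -m inch '[{"delta_pos":[0,0,-0.5],"rotation":[0,0,0]},{"delta_pos":[0,0,-0.7],"rotation":[0,0,0]},{"delta_pos":[0,0,-1],"rotation":[0,0,0]},{"delta_pos":[0,0,-2],"rotation":[0,0,0]},{"delta_pos":[0,0,-3],"rotation":[0,0,0]},{"delta_pos":[0,0,-4],"rotation":[0,0,0]},{"delta_pos":[0,0,-4],"rotation":[0,0,0]},{"delta_pos":[0,0,-2],"rotation":[0,0,0]},{"delta_pos":[0,0,0],"rotation":[0,0,0]}]'
python3 - <<'E'
from h import *
o=get_obs();w=camera("wrist");s=camera("scene")
print(o["eef_pos"],o["opening"],o["wrist_force"])
cv2.imwrite("pics/l12.png",np.hstack([cv2.resize(w["color"],(400,300)),s["color"][100:400,100:500]])[:,:,::-1])
E
```

```text
time_s: 15.6
eef_pos: [0.5536, 0.0321, -0.0002]
eef_rot: [-0.0, 0.928, 0.373, -0.0]
wrist_force: [-0.9, -0.0, -0.3]
opening: 0.879
time_s: 16.1
eef_pos: [0.5542, 0.032, 0.0007]
eef_rot: [0.0, 0.928, 0.373, 0.0]
wrist_force: [-1.9, -0.2, 5.0]
opening: 0.718
time_s: 17.0
eef_pos: [0.5566, 0.0317, 0.1769]
eef_rot: [0.002, 0.928, 0.373, 0.004]
wrist_force: [0.1, 0.1, -2.0]
opening: 0.724
[0.55663489 0.03172916 0.17694948] 0.7240937738429186 [ 0.13097496  0.08391415 -1.96208687]
```

View pics/l12.png

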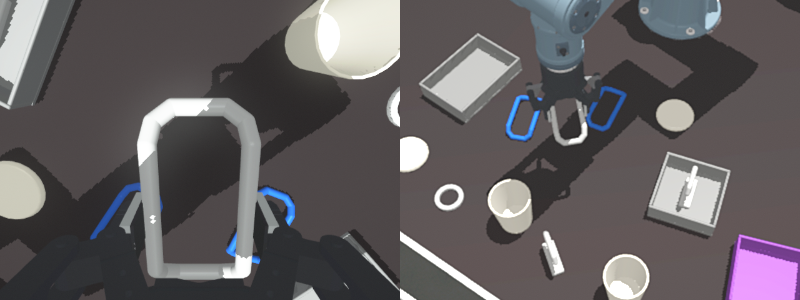

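```bash
python3 -m inch '[{"delta_pos":[-2.8,2,0],"rotation":[0,0,0]},{"delta_pos":[-2.8,2,0],"rotation":[0,0,0]},{"delta_pos":[-2.8,2,0],"rotation":[0,0,0]},{"delta_pos":[-2.8,2,0],"rotation":[0,0,0]},{"delta_pos":[-2.8,2,0],"rotation":[0,0,0]},{"delta_pos":[-2.8,2,0],"rotation":[0,0,0]},{"delta_pos":[-2.8,2,0],"rotation":[0,0,0]},{"delta_pos":[-2.8,2,0],"rotation":[0,0,0]},{"delta_pos":[-2.8,2,0],"rotation":[0,0,0]},{"delta_pos":[-2.3,2.2,0],"rotation":[0,0,0]}]'
python3 -m inch '[{"delta_pos":[0,0,0],"rotation":[0,0,0.1]},{"delta_pos":[0,0,0],"rotation":[0,0,0.1]},{"delta_pos":[0,0,0],"rotation":[0,0,0.1]},{"delta_pos":[0,0,0],"rotation":[0,0,0.1]},{"delta_pos":[0,0,0],"rotation":[0,0,0.1]},{"delta_pos":[0,0,0],"rotation":[0,0,0.1]},{"delta_pos":[0,0,0],"rotation":[0,0,0.1]},{"delta_pos":[0,0,0],"rotation":[0,0,0.11]},{"delta_pos":[0,0,0],"rotation":[0,0,0]},{"delta_pos":[0,0,0],"rotation":[0,0,0]}]'
python3 - <<'E'
from h import *
o=get_obs();w=camera("wrist");t=camera("top");Rt=rot(o["eef_rot"])
print(o["eef_pos"],o["opening"],o["wrist_force"],np.degrees(np.arctan2(Rt[1,0],Rt[0,0])), "to bin",Rt.T@(np.array([.498,-.304,.007])-o["eef_pos"]))
cv2.imwrite("pics/w13.png",w["color"][:,:,::-1])
E
```

```text
time_s: 18.1
eef_pos: [0.4932, -0.3045, 0.1694]
eef_rot: [-0.002, 0.928, 0.372, -0.001]
wrist_force: [0.8, 0.1, -1.2]
opening: 0.723
time_s: 19.1
eef_pos: [0.4943, -0.3034, 0.1704]
eef_rot: [-0.001, 1.0, -0.022, -0.001]
wrist_force: [0.1, -1.2, -0.9]
opening: 0.721
[ 0.49432449 -0.30337863  0.17043571] 0.7208950460605704 [ 0.13117171 -1.19442646 -0.90220976] -2.4871050054863306 to bin [0.00409691 0.00079503 0.16342494]
```

View pics/w13.png

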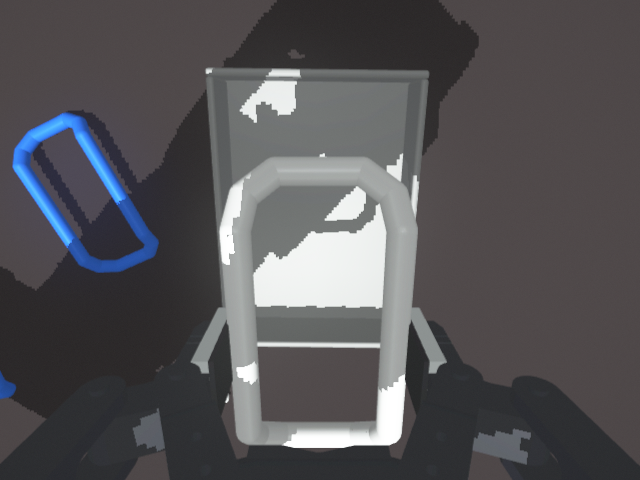

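```bash
python3 -m inch '[{"delta_pos":[0.35,0.05,2],"rotation":[0,0,0]},{"delta_pos":[0,0,3],"rotation":[0,0,0]},{"delta_pos":[0,0,3],"rotation":[0,0,0]},{"delta_pos":[0,0,2],"rotation":[0,0,0]},{"delta_pos":[0,0,0],"rotation":[0,0,0]},{"delta_pos":[0,0,0],"rotation":[0,0,0]}]'
python3 - <<'E'
from h import *
o=get_obs();w=camera("wrist");s=camera("scene")
print(o["eef_pos"],o["wrist_force"])
cv2.imwrite("pics/l14.png",np.hstack([cv2.resize(w["color"],(400,300)),s["color"][50:350,0:400]])[:,:,::-1])
E
```

```text
time_s: 19.8
eef_pos: [0.4986, -0.3048, 0.0724]
eef_rot: [-0.0, 1.0, -0.023, -0.0]
wrist_force: [-0.4, -0.4, -0.7]
opening: 0.723
[ 0.49860694 -0.30475124  0.07238035] [-0.43427803 -0.38623779 -0.67480413]
```

View pics/l14.png

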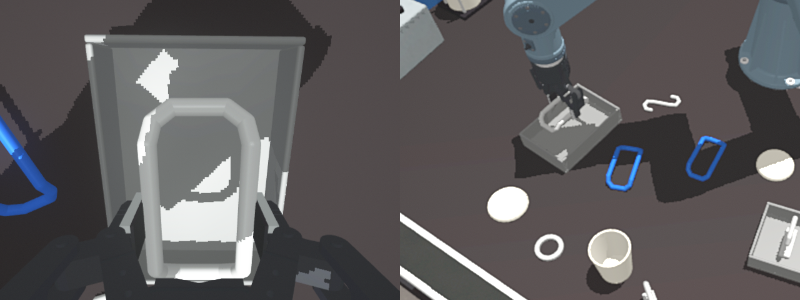

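```bash
python3 -m inch '[{"delta_pos":[0,0,2],"rotation":[0,0,0]},{"delta_pos":[0,0,2],"rotation":[0,0,0]},{"delta_pos":[0,0,1.5],"rotation":[0,0,0]},{"delta_pos":[0,0,0.6],"rotation":[0,0,0]},{"delta_pos":[0,0,0.3],"rotation":[0,0,0]},{"delta_pos":[0,0,0.1],"rotation":[0,0,0]},{"delta_pos":[0,0,0],"rotation":[0,0,0]},{"delta_pos":[0,0,0],"rotation":[0,0,0]}]'
```

```text
time_s: 20.7
eef_pos: [0.4991, -0.3052, 0.008]
eef_rot: [0.0, 1.0, -0.023, 0.0]
wrist_force: [0.4, -0.1, -1.9]
opening: 0.721
```

```bash
python3 -m inch '[{"delta_pos":[0,0,0.1],"rotation":[0,0,0]},{"delta_pos":[0,0,0],"rotation":[0,0,0]}]'
python3 -m inch '[{"delta_pos":[0,0,0],"rotation":[0,0,0]},{"delta_pos":[0,0,0],"rotation":[0,0,0]},{"delta_pos":[0,0,0],"rotation":[0,0,0]},{"delta_pos":[0,0,0],"rotation":[0,0,0]}]' 7.4
python3 -m inch '[{"delta_pos":[0,0,-1],"rotation":[0,0,0]},{"delta_pos":[0,0,-2],"rotation":[0,0,0]},{"delta_pos":[0,0,-3],"rotation":[0,0,0]},{"delta_pos":[0,0,-4],"rotation":[0,0,0]},{"delta_pos":[0,0,-4],"rotation":[0,0,0]},{"delta_pos":[0,0,-3],"rotation":[0,0,0]},{"delta_pos":[0,0,-2],"rotation":[0,0,0]},{"delta_pos":[0,0,0],"rotation":[0,0,0]},{"delta_pos":[0,0,0],"rotation":[0,0,0]}]'
python3 - <<'E'
from h import *
o=get_obs();w=camera("wrist");s=camera("scene");t=camera("top")
print(o["eef_pos"],o["wrist_force"],o["opening"])
cv2.imwrite("pics/w15.png",np.hstack([cv2.resize(w["color"],(400,300)),cv2.resize(s["color"],(400,300))])[:,:,::-1])
cv2.imwrite("pics/t15.png",t["color"][:,:,::-1])
E
```

```text
time_s: 20.9
eef_pos: [0.4987, -0.3048, 0.0065]
eef_rot: [0.0, 1.0, -0.023, 0.0]
wrist_force: [-0.8, 0.6, -1.4]
opening: 0.724
time_s: 21.3
eef_pos: [0.4987, -0.3048, 0.0064]
eef_rot: [0.0, 1.0, -0.023, 0.0]
wrist_force: [0.1, 0.1, -1.1]
opening: 0.867
time_s: 22.2
eef_pos: [0.4986, -0.3047, 0.1967]
eef_rot: [0.0, 1.0, -0.023, 0.0]
wrist_force: [0.0, 0.5, -0.6]
opening: 0.864
[ 0.4986165  -0.30473622  0.19674615] [ 0.02203447  0.50275031 -0.59272921] 0.8637486406619314
```

View pics/w15.png

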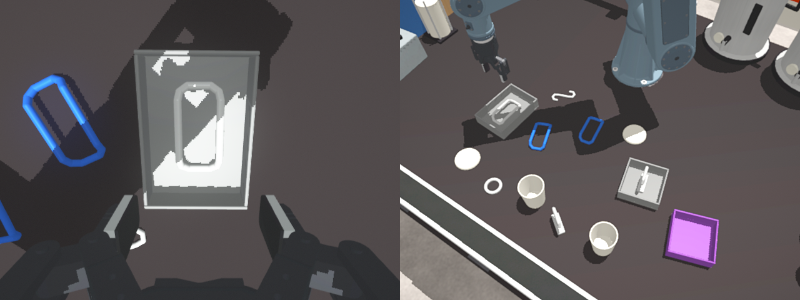

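View pics/t15.png

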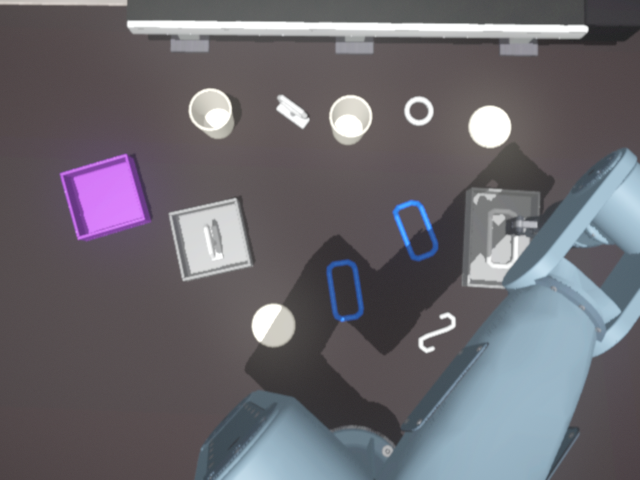

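```bash
python3 -c "
from bench import hand_in;print(hand_in())"
```

```text
the job is handed in; nothing more can be done
None
```

The job is done and handed in at about 22 s, well under the 61 s limit; `hand_in` gives no verdict.

I gripped the hook's top bar and turned it 81° so its foot lined up with the link. I then lifted it clear, stood it in the grey square bin and let go. Next I gripped the link by both side bars, laid it right way up near the centre of the oblong bin, along its length, and let go.

In the last pictures from all three cameras:
- **Hook:** it stands upright in the square bin, at about (212, 240) in the top view.
- **Link:** it lies flat in the oblong bin, at about (500, 238), partly hidden there by the arm but in full view from the wrist.
- **Look-alikes:** both blue links, the purple bin and the twin hook are where they started.
- **Gripper:** it is open, about 0.19 m above the link and touching nothing.

Wrist forces printed after each move stayed below 10 N. The first grip on the link sat a little high, so I opened, went about 5 mm lower and gripped again before lifting. My separate measurements agreed to within about 3 mm, apart from one height: the two-view estimate put the hook's top bar at 63 mm rather than the stated 71. I used 71, and the grip held.

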